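Release a drive sled from its clamped test dock

TASK

Take the drive out of the test dock: on the control pod, half-press the square two-stage key to its first click and hold it there for half a second to park the drive, then press it fully down to cut the power and let go. Next lift the dock's hinged clamp bar at least two thirds of the way to upright, where it stays, and slide the drive sled along the dock, without lifting or tipping it, until it lies flat and square on the landing shelf with its whole length out past the side rails. Leave the bar up, let go, and do not disturb the other things on the bench.

Things in the scene. Friction and masses are not known exactly. Their poses are not given: they have to be found in the camera images.
- dock: Fixed drive dock: dark steel base plate 260 (x) x 130 (y) x 12 mm; origin at the centre of its underside on the bench, z up. Its +x half is the bay: two aluminium side rails 8 mm high (x = +30 to +118 mm, inner faces at y = +-41) and behind them a black connector wall, top 38 mm above the bench. Its -x half is the flat landing shelf, to which the sled slides out along -x.
- shelf (a point): Middle of the landing shelf's top face, at dock x -47, y 0, 12 mm above the bench (axes as the dock's). The shelf runs 77 mm either way, from the rails' ends to a 5 mm high lip at dock x -124. With the sled centred here its tab stands at dock x -95; past the rails it stands below -74, against the lip at -116.
- sled_tab (a point): Grip point on the upright grey pull tab of the loose drive sled (0.2 kg). Tab 14 (x) x 30 (y) mm, its top 12 mm above this point; pinch it either way. The sled is a flat tray 112 x 76 mm with a drive on it, 11 mm high, underside 38 mm below this point, reaching 8 mm to -x and 104 mm to +x of it (axes as the dock's); a 19 mm high rib on its +x end catches behind the closed bar. Starts at dock x about +10.
- clamp (a joint): Angle of the clamp bar (rad): 0 closed, lying level across the sled, 1.57 upright, stop at 1.75. The hinge is stiff: the bar stays where it is left; about 3 N at the ball moves it.
- clamp_ball (a point): Centre of the black ball, 26 mm diameter, on a 10 mm thick stalk on the free end of the steel clamp bar (22 mm wide, 10 mm thick). With the bar closed it is 36 mm above the bar's top face and 70 mm above the bench; it swings about the hinge at a radius of 129 mm. Pinched along the hinge axis, it can turn between the fingers.
- clamp_hinge (a point): Point on the hinge axis of the clamp bar, at dock x +85, y +58 mm, 29.5 mm above the bench. The axis is parallel to the dock's x axis; from closed, the ball is 122 mm to dock -y and 41 mm up from here; opening carries it up and over towards dock +y.
- pod: Fixed control pod: grey box 85 (x) x 110 (y) x 42 mm; origin at the centre of its underside. The square key is at pod y +22 mm; two small round lamps, not keys, 10 mm wide, are at pod y -34. It stands to the left or to the right of the dock.
- key_top (a point): Centre of the top face of the square two-stage key, black, 32 x 32 mm, 67 mm above the bench and 25 mm above the pod's top when free. It presses straight down 10 mm in all: 5 mm against a light spring (1 to 2 N) to the first click, where it takes 9 N to go further, then 5 mm more (9 to 13 N) fully down. It springs back when released.
- key_half (a joint): First stage of the key (m): 0 free, 0.005 at the first click (counts from 0.0035).
- key_full (a joint): Second stage of the key (m): 0 until the first click is passed, 0.005 fully down (counts from 0.0035).
- mug: Bystander: white mug, 80 mm wide, 95 mm high, handle at its +y; origin under its centre; it stands on the side of the dock where the pod is not.
- screwdriver: Bystander: screwdriver 190 mm long lying on the bench; its x axis runs along it.
- spray_can: Bystander: grey can 60 mm wide, 190 mm high; origin under its centre.
- heat_sink: Bystander: finned heat sink 80 x 80 x 56 mm; origin under its centre.
- spare_drive: Bystander: bare drive 100 x 70 x 7 mm lying flat on the bench; origin under its centre.
- tape_roll: Bystander: ring of tape 84 mm wide, 18 mm high, between the robot and the dock; origin under its centre.
- screw_tray: Bystander: small tray 100 x 70 x 30 mm, between the robot and the dock; origin under its centre.
Not all that is in view belongs to the job. Leave any green look-alike of the pod alone.

How it is judged:
By the outcome, as a careful person would: the job done as asked, in the order asked, and still so for the second after the job is handed in, with the robot touching nothing.
It also fails if it takes over 62 s, if anything falls off the work surface, if the arm or the gripper's body presses on something with over 40 N, if the wrist force passes 120 N, or if a joint passes its speed limit or range.

ROBOT

A 6-joint arm with a two-finger parallel gripper is mounted at the origin on the work surface. World frame = base frame: x ahead of the robot, y to its left, z up, the work surface at z = 0. Lengths are in m, angles in degrees, forces in N, time in s.
With the tool pointing down it reaches from about 0.4 to 0.825 m from the base axis. Payload 7 kg.
Tool frame: the origin (TCP) lies at the very end of the fingers, on their centre line; the grasp point (between the pads) lies 19 mm behind it; z points along the fingers, y is the line along which they close (so a half turn about z gives the same grasp; the last joint's range is limited). The gripper opens to 88 mm and grips with 3 to 60 N. Pads are 19 mm wide; open, the fingers measure 130 mm over their backs; the gripper's body (78 mm by 193 mm) begins 47 mm behind the grasp point.
Start: joints at [87.668, 20.546, 0.682, 0, -70.136, -16.507], TCP at [0.218, 0.639, 0.227] pointing down, gripper open.
Joint ranges: [-176.03, 176.03], [-82.01, 121.73], [-58.28, 71.71], [-173.87, 95.51], [-174.79, -0.11], [-173.66, 173.66]. Speed limits (degrees/s): [136.94, 136.94, 172.46, 180, 180, 180].

INTERFACE

Orientations are given as [roll, pitch, yaw] about the fixed x, y, z axes, in that order (R = Rz(yaw) Ry(pitch) Rx(roll)).
In Python, from plant import get_state, capture, close_job, regions_of gives the robot as it stands.
- The arm moves only by the tool jog_arm, never from a script. Its argument "moves" is a list of rows, each a list of 3 entries, a list of its own where there are three numbers: the shift along the tool's x, y, z in cm, then the turn about the tool's z in degrees, then the finger opening in cm, from 0 to 8.76. A call has 1 to 12 rows; each row shifts and turns the commanded pose from where the row before left it, along the tool's axes as they then stand; what a row does not reach is not made up. A row lasts 1/8 s, in which the tool goes at most 62.5 mm and 10.7 degrees, less where a joint would pass 70% of its speed; a pose out of reach is approached as far as the arm can. A call is refused whole if a number of a shift passes 6.25 or a number of a turn 10.7, either way. A call with a gripper value outside its range is refused whole. The fingers move at their own pace and stop on an object; "newtons" is the grip in N (left out, the last holds). Time passes only in rows, so rows that do not move let the fingers close. It gives the time, the measured TCP pose, the force, the opening and the grip force at its end, in the units of the state.
- get_state(): the state, without advancing time (a new reading comes with each control period).
- capture(name): name is "side" or "top" or "wrist"; returns a dict with "pixels" (384x512x3 uint8, blue, green, red), "mtx" (3x3 intrinsics, pixels), "world_from_camera" (4x4, takes a point from camera to world coordinates); the wrist camera has in their place "hand_eye" (4x4, takes a point from camera to tool coordinates, whose origin is the TCP and whose axes are the flange's). Camera axes: x right, y down, z forward; pixel columns grow to the right and rows downward; lengths in m; the calibration is good to about 2 mm. A picture is of the moment at which its call begins: read the wrist's pose just before it. There is no depth.
- close_job(): hands the job in; it is judged then, once.
Trained networks look in a picture, given as the dict that the camera call returned (one of the last four; its "shot" number tells which), for a name from the list of things; names that differ only in an ending like _2 or _b are one class to them, and where a whole thing is asked for, a point or a joint stands for the part that bears it (a point fixed in the world has none). Each returns a list of dicts, best first, with "confidence" (0 to 1); they miss things now and then, are a little off and sometimes report something else, mostly with a low value. They report only what shows in the picture. A call takes as long as a camera call. They do not tell look-alikes from the thing itself.
- regions_of(picture, thing): "pixels" (384x512 bool, what is visible of it) and "pixel" ([column, row] in pixels, amid what is visible of it).
The state is a dict: "time_s": time; "joints": joint angles; "qd": joint speeds; "joint_torque": joint torques, N m; "tcp_pos": TCP position; "eef_rot": TCP orientation; "contact_force": force on the tool from outside, world axes, zero at the start; "moment": the same for the moment, N m; "gripper_width": finger opening in m; "gripper_force": force on a finger pad.
Only numpy, scipy, OpenCV 4.12 (cv2) and the standard library are available. Lean on these libraries where they do the work, as an engineer would, in place of code of your own. Each camera call takes 0.05 s, during which the arm holds its last target. There are 200 camera calls.

## Working session

There is one attempt and no reset: what is moved stays moved. The work goes in short steps, Python scripts to look and compute and a tool call to move; the robot and the scene stay as the last step left them, time stands still between calls to the robot, and variables do not carry over. Pictures are saved under pics/ and viewed, at most 10 in all, crops included, and the job is handed in when it is done.

Besides the shell and the picture viewer there is one more tool, called after "Request:" as name(argument=value, ...) on one line, values as JSON. jog_arm: Moves the arm, as the interface text tells. Its arguments: {"type":"object","properties":{"moves":{"type":"array"},"newtons":{"type":"number"}},"required":["moves"]}

```bash
ls; mkdir -p pics; cat > h.py <<'E'
import numpy as np, cv2
from scipy.spatial.transform import Rotation as R
from plant import get_state, capture, close_job, regions_of
def cam(name):
    s=get_state(); p=capture(name)
    if 'world_from_camera' in p: T=np.array(p['world_from_camera'])
    else:
        W=np.eye(4); W[:3,:3]=R.from_euler('xyz',s['eef_rot'],degrees=True).as_matrix(); W[:3,3]=s['tcp_pos']
        T=W@np.array(p['hand_eye'])
    p['T']=T; return p
def back(p,uv,z):
    d=p['T'][:3,:3]@np.linalg.inv(p['mtx'])@np.array([uv[0],uv[1],1.0]); o=p['T'][:3,3]
    return o+d*(z-o[2])/d[2]
def proj(p,X):
    c=np.linalg.inv(p['T'])@np.append(X,1); u=np.array(p['mtx'])@c[:3]; return u[:2]/u[2]
E
python3 - <<'E'
from h import *
s=get_state(); print(s)
for n in ('top','side'):
    p=cam(n); cv2.imwrite(f'pics/{n}0.png',p['pixels']); print(n,p['T'].round(3).tolist())
    for t,z in dict(dock=.01,sled_tab=.03,clamp=.03,pod=.03,mug=.05,screwdriver=.01,spray_can=.1,heat_sink=.03,spare_drive=.004,tape_roll=.01,screw_tray=.015,key_half=.067,clamp_ball=.07).items():
        try:
            for r in regions_of(p,t)[:2]: print(t,round(r['confidence'],2),np.round(r['pixel']),int(r['pixels'].sum()),back(p,r['pixel'],z).round(3))
        except Exception as e: print(t,e)
E
```

```text
pics
{'time_s': 0.0, 'joints': array([ 8.76672307e+01,  2.05917600e+01,  6.32913097e-01, -1.95302256e-02,
       -7.01365333e+01, -1.65091148e+01]), 'qd': array([ 0.03272363, -0.01131312,  0.06217452,  0.0085833 ,  0.04921282,
       -0.03019134]), 'joint_torque': array([ 3.05304602e-04, -5.82709908e+01,  2.93059123e+01,  6.99741080e+00,
        6.97597337e-03, -1.46000339e-04]), 'tcp_pos': array([0.21784236, 0.63835271, 0.22561435]), 'eef_rot': array([ 1.79903334e+02, -9.50387595e-03, -1.88485274e+01]), 'contact_force': array([ 0.17162974,  0.31242157, -0.45067697]), 'moment': array([-0.03207945, -0.00558131,  0.02410572]), 'gripper_force': 0.0, 'gripper_width': 0.08753014827168351}
top [[0.001, -0.99, 0.14, 0.37], [-1.0, 0.001, 0.016, -0.052], [-0.016, -0.14, -0.99, 1.483], [0.0, 0.0, 0.0, 1.0]]
dock 0.76 [252. 195.] 2777 [ 0.58 -0.03  0.01]
dock 0.47 [263. 136.] 626 [ 0.771 -0.067  0.01 ]
sled_tab 0.86 [233. 194.] 691 [0.578 0.03  0.03 ]
sled_tab 0.45 [139. 150.] 345 [0.719 0.326 0.03 ]
clamp 0.59 [220. 188.] 335 [0.599 0.069 0.03 ]
pod 0.93 [134. 272.] 1069 [0.341 0.328 0.03 ]
po
[... 1009 characters left out ...]
0 [0.356 0.335 0.03 ]
mug 0.56 [315. 140.] 788 [ 0.512 -0.368  0.05 ]
screwdriver 0.87 [132. 269.] 433 [0.731 0.311 0.01 ]
screwdriver 0.23 [223. 221.] 428 [0.612 0.058 0.01 ]
spray_can 0.73 [297. 102.] 803 [ 0.637 -0.47   0.1  ]
heat_sink 0.57 [206. 169.] 773 [ 0.769 -0.076  0.03 ]
heat_sink 0.19 [186. 328.] 237 [0.506 0.364 0.03 ]
spare_drive 0.85 [165. 214.] 678 [0.779 0.122 0.004]
spare_drive 0.35 [297. 104.] 788 [ 0.687 -0.588  0.004]
tape_roll 0.85 [322. 211.] 378 [ 0.374 -0.127  0.01 ]
screw_tray 0.69 [186. 324.] 240 [0.516 0.354 0.015]
key_half 0.55 [244. 354.] 240 [0.352 0.353 0.067]
key_half 0.47 [183. 325.] 225 [0.501 0.369 0.067]
clamp_ball 0.4 [190. 328.] 208 [0.484 0.367 0.07 ]
```

```bash
python3 - <<'E'
import cv2
a=cv2.imread('pics/top0.png')[100:310,90:430]; b=cv2.imread('pics/side0.png')[80:384,100:420]
cv2.imwrite('pics/t1.png',cv2.resize(a,None,fx=2.35,fy=2.35,interpolation=2)); cv2.imwrite('pics/s1.png',cv2.resize(b,None,fx=1.95,fy=1.95,interpolation=2))
E
```

```text
(no output)
```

View pics/t1.png

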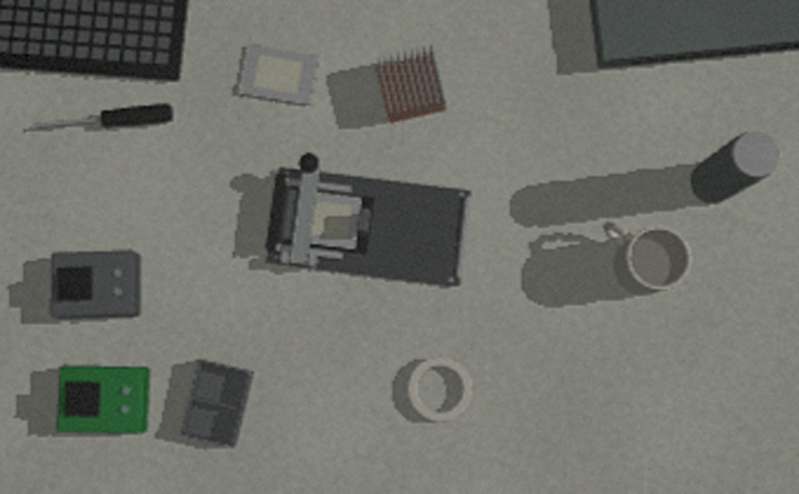

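View pics/s1.png

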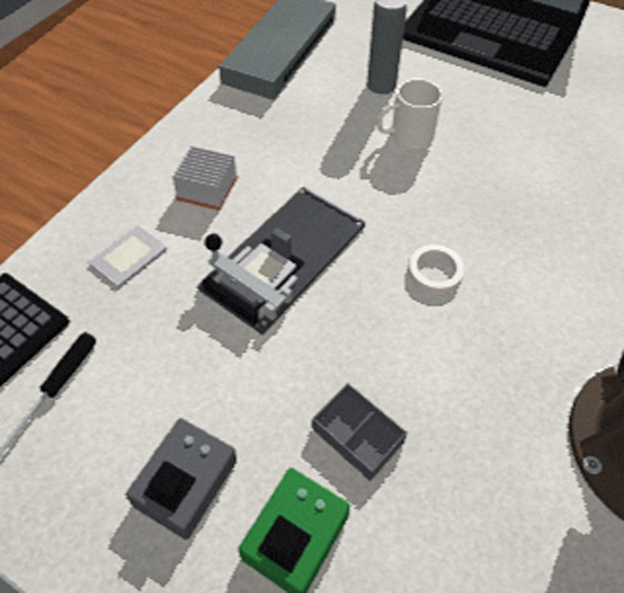

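The top view shows the grey pod (key at crop (74,284)), with the green look-alike below it. The dock's bay is to the left (+y), its ball is on the far side (308,162), and the shelf is to the right. Dock plate corners are at about (458,285), (469,190) and (282,168). The mug is beyond the shelf.

```bash
python3 - <<'E'
from h import *
s=get_state(); yaw=np.radians(s['eef_rot'][2])
p=cam('top'); full=lambda u,v:(90+u/2.35,100+v/2.35)
for n,uv,z in [('c1',(458,286),.012),('c2',(470,190),.012),('c3',(265,262),.012),('c4',(282,168),.012),('ball',(309,162),.07),('tab',(364,222),.062),('key',(74,284),.067),('lampA',(118,272),.042),('lampB',(117,294),.042)]:
    print(n,back(p,full(*uv),z).round(4))
for n in('top','side'):
    p=cam(n)
    for t,z in dict(key_top=.067,clamp_ball=.07,clamp_hinge=.03,sled_tab=.055).items():
        for r in regions_of(p,t)[:3]: print(n,t,round(r['confidence'],2),np.round(r['pixel']),int(r['pixels'].sum()),back(p,r['pixel'],z).round(4))
    q=p['pixels'].max(2)<45
    cv2.imwrite('/tmp/x.png',q*255)
    # dark blob of the key near its expected pixel
    u=proj(p,[.497,.37,.067]); n_,l,st,ce=cv2.connectedComponentsWithStats(q.astype('uint8'))
    for i in range(1,n_):
        if st[i,4]>60 and np.hypot(*(ce[i]-u))<25: print('blob',st[i],ce[i].round(1),back(p,ce[i],.067).round(4))
E
```

```text
c1 [ 0.4953 -0.1328  0.012 ]
c2 [ 0.6242 -0.1499  0.012 ]
c3 [0.5274 0.1236 0.012 ]
c4 [0.6546 0.1027 0.012 ]
ball [0.6512 0.0617 0.07  ]
tab [ 0.5739 -0.0095  0.062 ]
key [0.4933 0.3618 0.067 ]
lampA [0.5111 0.3121 0.042 ]
lampB [0.4824 0.3124 0.042 ]
top key_top 0.67 [119. 218.] 115 [0.5013 0.3703 0.067 ]
top clamp_ball 0.87 [223. 187.] 405 [0.5962 0.0578 0.07  ]
top clamp_hinge 0.71 [220. 187.] 366 [0.603  0.0702 0.03  ]
top sled_tab 0.89 [235. 194.] 725 [0.5766 0.0196 0.055 ]
blob [114 214  15  14 200] [121.1 220.5] [0.4943 0.363  0.067 ]
side key_top 0.68 [245. 356.] 227 [0.3477 0.3551 0.067 ]
side key_top 0.56 [185. 327.] 232 [0.4938 0.3709 0.067 ]
side key_top 0.19 [325. 211.] 443 [ 0.3576 -0.0856  0.067 ]
side clamp_ball 0.68 [222. 217.] 353 [0.5939 0.0813 0.07  ]
side clamp_hinge 0.83 [222. 221.] 374 [0.6041 0.0692 0.03  ]
side sled_tab 0.78 [235. 218.] 673 [0.5669 0.0563 0.055 ]
blob [174 317  26  26 388] [186.4 329.2] [0.4891 0.3733 0.067 ][ WARN:0@3.118] global loadsave.cpp:1063 imwrite_ Unsupported depth image for selected encoder is fallbacked to CV_8U.
```

Request:
jog_arm(moves=[[[5,2.42,0],0,0],[[5,2.42,0],0,0],[[5,2.42,0],0,0],[[5,2.42,0],0,0],[[5,2.42,0],0,0],[[5,2.42,0],0,0],[[5,2.42,0],0,0],[[0,0,1.5],-5.7,0],[[0,0,1.5],-5.7,0],[[0,0,0],0,0]], newtons=20)

```text
time_s: 3.2
tcp_pos: [0.4942, 0.3647, 0.1955]
eef_rot: [179.9, 0.1, -7.5]
contact_force: [0.0, -0.3, 0.5]
gripper_width: 0.001
gripper_force: 0.0
```

```bash
cat >> h.py <<'E'
def say():
    s=get_state(); print(round(s['time_s'],2),s['tcp_pos'].round(4),s['eef_rot'].round(2),'F',s['contact_force'].round(2),'w',round(s['gripper_width'],4),'gf',s['gripper_force'],'J',s['joints'].round(0)); return s
def delta(X,yaw=None):
    s=get_state(); m=R.from_euler('xyz',s['eef_rot'],degrees=True).as_matrix(); return (m.T@(np.array(X)-s['tcp_pos'])*100).round(2)
E
python3 - <<'E'
from h import *
say(); p=cam('wrist'); cv2.imwrite('pics/w1.png',p['pixels'])
for r in regions_of(p,'key_top')[:2]:
    print(r['confidence'],r['pixel'],r['pixels'].sum(),back(p,r['pixel'],.067))
print(proj(p,[.494,.365,.067]))
E
```

```text
3.2 [0.4942 0.3647 0.1955] [ 1.7989e+02  7.0000e-02 -7.5100e+00] F [ 0.01 -0.34  0.54] w 0.001 gf 0.0 J [ 55.  16. -10.  -0. -64.  28.]
0.63 [246.8, 183.2] 974 [0.49773763 0.36987066 0.067     ]
[251.97108867 186.10586131]
```

View pics/w1.png

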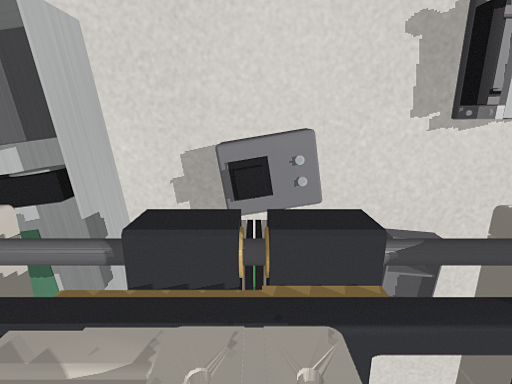

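The wrist view shows the grey pod with the key top spanning roughly (230–272, 157–200). The green pod is hidden behind the gripper.

```bash
python3 - <<'E'
from h import *
p=cam('wrist'); g=p['pixels'].max(2)
q=(g<60).astype('uint8'); q[205:]=0
n,l,st,ce=cv2.connectedComponentsWithStats(q)
for i in range(1,n):
    if st[i,4]>200 and 225<ce[i][0]<280: print(st[i],ce[i],back(p,ce[i],.067).round(4))
for uv in [(230,163),(268,157),(272,194),(236,200)]: print(back(p,uv,.067).round(4))
for uv in [(300,160),(302,182)]: print(back(p,uv,.044).round(4))
E
```

```text
[ 229  157   45   44 1518] [251.34255599 178.34387352] [0.5026 0.3658 0.067 ]
[0.5212 0.3852 0.067 ]
[0.5222 0.3462 0.067 ]
[0.4833 0.3466 0.067 ]
[0.4818 0.3848 0.067 ]
[0.5113 0.3111 0.044 ]
[0.4865 0.3111 0.044 ]
```

Request:
jog_arm(moves=[[[0.5,-0.2,4],0,0],[[0,0,4],0,0],[[0,0,3],0,0],[[0,0,1.4],0,0],[[0,0,0],0,0]])

```text
time_s: 3.98
tcp_pos: [0.4997, 0.367, 0.0725]
eef_rot: [180.0, 0.0, -7.4]
contact_force: [0.6, 0.5, 0.7]
gripper_width: 0.0
gripper_force: 0.0
```

Request:
jog_arm(moves=[[[0,0,0.4],0,0],[[0,0,0.3],0,0],[[0,0,0.15],0,0],[[0,0,0],0,0]])

```text
time_s: 4.47
tcp_pos: [0.5001, 0.3673, 0.0646]
eef_rot: [-179.9, -0.0, -7.4]
contact_force: [0.4, 1.2, 0.8]
gripper_width: 0.0004
gripper_force: 0.7
```

Request:
jog_arm(moves=[[[0,0,0.1],0,0],[[0,0,0.1],0,0],[[0,0,0.0],0,0],[[0,0,0],0,0]])

```text
time_s: 4.97
tcp_pos: [0.5, 0.3671, 0.0623]
eef_rot: [-180.0, -0.0, -7.4]
contact_force: [0.7, 1.7, 3.7]
gripper_width: 0.0005
gripper_force: 1.8
```

Request:
jog_arm(moves=[[[0,0,0.02],0,0],[[0,0,0],0,0],[[0,0,0],0,0],[[0,0,0],0,0],[[0,0,0],0,0],[[0,0,0],0,0],[[0,0,0],0,0]])

```text
time_s: 5.85
tcp_pos: [0.5, 0.3671, 0.0623]
eef_rot: [-180.0, -0.0, -7.4]
contact_force: [0.8, 2.3, 5.9]
gripper_width: 0.0008
gripper_force: 2.6
```

Request:
jog_arm(moves=[[[0,0,0.3],0,0],[[0,0,0.25],0,0],[[0,0,0.1],0,0],[[0,0,0],0,0],[[0,0,0],0,0]])

```text
time_s: 6.48
tcp_pos: [0.5001, 0.3671, 0.057]
eef_rot: [-179.9, -0.1, -7.4]
contact_force: [-2.3, 0.0, 14.7]
gripper_width: 0.0006
gripper_force: 7.3
```

Request:
jog_arm(moves=[[[0,0,-3],0,0],[[0,0,-5],0,0],[[0,0,-5.8],0,0],[[3.15,4.72,0],0,6],[[3.15,4.72,0],0,6],[[3.15,4.72,0],0,6],[[3.15,4.72,0],0,6],[[3.15,4.72,0],0,6],[[3.15,4.72,0],0,6],[[0,0,0],0,6],[[0,0,0],0,6]])

```text
time_s: 7.85
tcp_pos: [0.6496, 0.061, 0.1923]
eef_rot: [180.0, 0.1, -7.5]
contact_force: [-0.2, -0.5, 0.8]
gripper_width: 0.0598
gripper_force: 0.0
```

```bash
python3 - <<'E'
from h import *
say(); p=cam('wrist'); cv2.imwrite('pics/w2.png',p['pixels'])
for r in regions_of(p,'clamp_ball')[:2]: print(r['confidence'],r['pixel'],back(p,r['pixel'],.07))
print(proj(p,[.651,.062,.07]))
E
```

```text
7.85 [0.6496 0.061  0.1923] [ 1.7996e+02  1.3000e-01 -7.5100e+00] F [-0.23 -0.46  0.76] w 0.0598 gf 0.0 J [ 22.  20.  -5.  -0. -65.  60.]
0.55 [254.7, 210.9] [0.62435564 0.0619123  0.07      ]
0.38 [190.6, 60.4] [0.77408695 0.10101769 0.07      ]
[251.20213038 185.99167793]
```

View pics/w2.png

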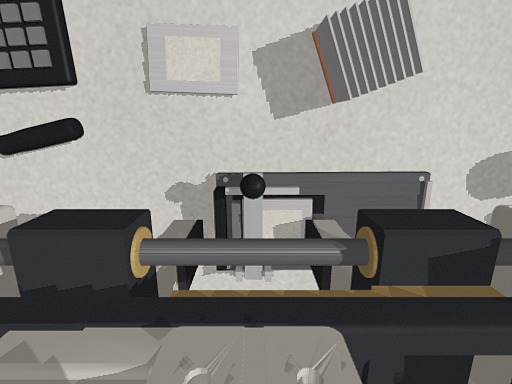

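The ball is at (253,186), where it was predicted, and the bar is square to the tool.

Request:
jog_arm(moves=[[[0.15,0,4],0,6],[[0,0,4],0,6],[[0,0,4],0,6],[[0,0,2],0,6],[[0,0,0],0,1.5],[[0,0,0],0,1.5],[[0,0,0],0,1.5],[[0,0,0],0,1.5],[[0,0,0],0,1.5],[[0,0,0],0,1.5]], newtons=18)

```text
time_s: 9.2
tcp_pos: [0.6526, 0.0617, 0.0539]
eef_rot: [-180.0, -0.1, -7.4]
contact_force: [1.5, 1.5, 0.7]
gripper_width: 0.0249
gripper_force: 18.0
```

Request:
jog_arm(moves=[[[-0.69,0,-1.66],0,1.5],[[-0.92,0,-1.55],0,1.5],[[-1.12,0,-1.41],0,1.5],[[-1.31,0,-1.24],0,1.5],[[-1.47,0,-1.04],0,1.5],[[0,0,0],0,1.5]])

```text
time_s: 9.95
tcp_pos: [0.5955, 0.0689, 0.1235]
eef_rot: [-180.0, 0.0, -7.4]
contact_force: [-1.1, 4.3, -0.6]
gripper_width: 0.0244
gripper_force: 18.0
```

Request:
jog_arm(moves=[[[-1.6,0,-0.83],0,1.5],[[-1.7,0,-0.6],0,1.5],[[-1.77,0,-0.36],0,1.5],[[-1.8,0,-0.11],0,1.5],[[-1.79,0,0.14],0,1.5],[[-1.76,0,0.39],0,1.5],[[0,0,0],0,1.5]])

```text
time_s: 10.82
tcp_pos: [0.4919, 0.082, 0.1361]
eef_rot: [-180.0, 0.1, -7.4]
contact_force: [-0.2, 3.7, -0.1]
gripper_width: 0.0248
gripper_force: 18.0
```

```bash
python3 - <<'E'
from h import *
say(); p=cam('side'); cv2.imwrite('pics/s2.png',cv2.resize(p['pixels'][130:290,130:340],None,fx=3,fy=3))
E
```

```text
10.82 [0.4919 0.082  0.1361] [-1.80e+02  5.00e-02 -7.41e+00] F [-0.22  3.66 -0.15] w 0.0248 gf 18.000165224075317 J [ 32.   9. -28.  -0. -53.  51.]
```

View pics/s2.png

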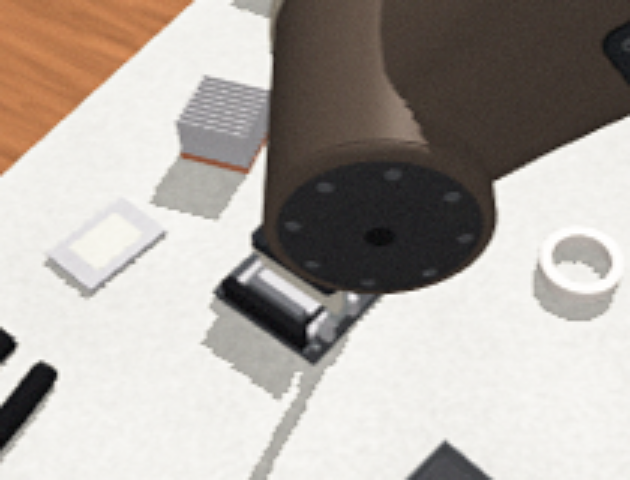

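Request:
jog_arm(moves=[[[0,0,0],0,6],[[0,0,0],0,6],[[0,0,0],0,6],[[0,0,-3.5],0,6],[[0,0,-4],0,6],[[3.2,2.5,0],0,6],[[3.2,2.5,0],0,6],[[3.1,2.5,0],0,6],[[0,0,0],10,6],[[0,0,0],10,6],[[0,0,0],10,6]])

```text
time_s: 12.25
tcp_pos: [0.5785, -0.0053, 0.2106]
eef_rot: [179.9, 0.0, -37.8]
contact_force: [-0.4, 0.5, 0.6]
gripper_width: 0.0602
gripper_force: 0.0
```

Request:
jog_arm(moves=[[[0,0,0],10,6],[[0,0,0],10,6],[[0,0,0],10,6],[[0,0,0],10,6],[[0,0,0],10,6],[[0,0,0],10,6],[[0,0,0],0,6]])

```text
time_s: 13.12
tcp_pos: [0.5784, -0.005, 0.2108]
eef_rot: [180.0, -0.0, -97.4]
contact_force: [0.3, 0.2, 0.0]
gripper_width: 0.0597
gripper_force: 0.0
```

```bash
python3 - <<'E'
from h import *
say(); p=cam('wrist'); cv2.imwrite('pics/w3.png',p['pixels'])
for r in regions_of(p,'sled_tab')[:2]: print(r['confidence'],r['pixel'],back(p,r['pixel'],.062))
print(proj(p,[.5767,-.0042,.062]))
p=cam('side'); cv2.imwrite('pics/s3.png',cv2.resize(p['pixels'][130:290,130:340],None,fx=3,fy=3))
E
```

```text
13.12 [ 0.5784 -0.005   0.2108] [ 1.7997e+02 -2.0000e-02 -9.7390e+01] F [0.34 0.24 0.02] w 0.0597 gf 0.0 J [ 19.  12. -13.   0. -65. -26.]
0.73 [250.8, 200.2] [0.58451867 0.01446452 0.062     ]
[255.62619049 183.15501845]
```

View pics/w3.png

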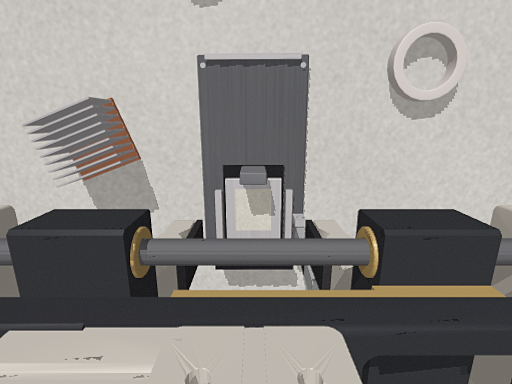

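```bash
python3 - <<'E'
from h import *
a=cv2.imread('pics/w3.png')[150:250,200:310]
cv2.imwrite('pics/w3c.png',cv2.resize(a,None,fx=5,fy=5,interpolation=cv2.INTER_NEAREST))
p=cam('wrist'); print(p['T'].round(3)); print(proj(p,[.5767,-.0042,.062]))
for uv in [(241,166),(266,166),(240,176),(268,176),(268,184),(240,184)]: print(uv,back(p,uv,.062).round(4))
E
```

```text
[[-0.992  0.122  0.031  0.57 ]
 [ 0.126  0.961  0.245 -0.072]
 [ 0.     0.247 -0.969  0.369]
 [ 0.     0.     0.     1.   ]]
[255.69611469 182.96325238]
(241, 166) [ 0.5902 -0.0249  0.062 ]
(266, 166) [ 0.5633 -0.0215  0.062 ]
(240, 176) [ 0.5928 -0.0141  0.062 ]
(268, 176) [ 0.5624 -0.0103  0.062 ]
(268, 184) [ 0.5634 -0.0013  0.062 ]
(240, 184) [ 0.594  -0.0052  0.062 ]
```

View pics/w3c.png

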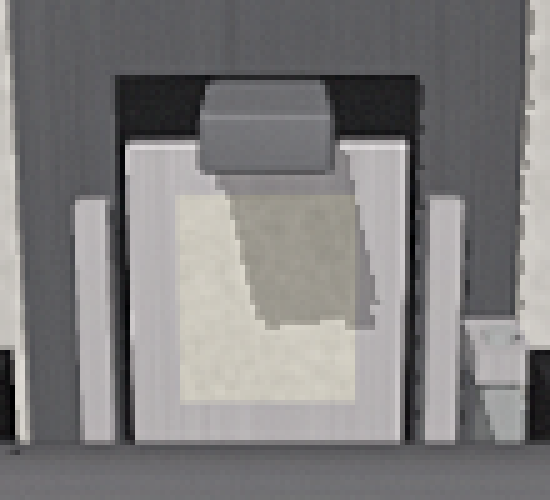

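View pics/s3.png

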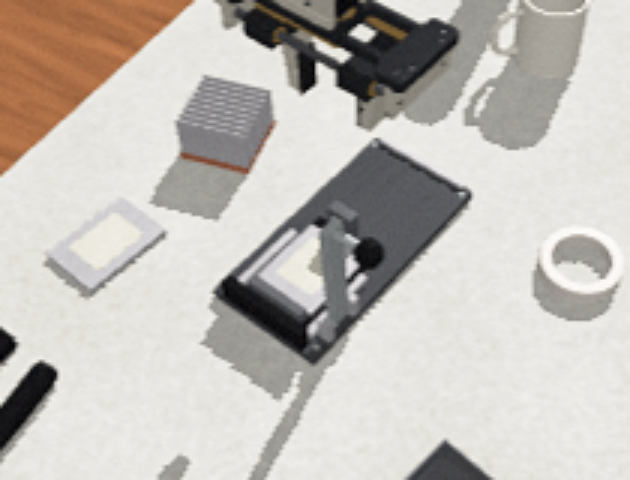

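The bar stands upright and the tab's top face is centred at about (253,179) in the wrist view, within a few mm of under the tool. Next is the descent and grip.

Request:
jog_arm(moves=[[[0.4,-0.1,4],0,6],[[0,0,5],0,6],[[0,0,5],0,6],[[0,0,3.3],0,6],[[0,0,0.4],0,6],[[0,0,0],0,6],[[0,0,0],0,2],[[0,0,0],0,2],[[0,0,0],0,2],[[0,0,0],0,2],[[0,0,0],0,2]], newtons=20)

```text
time_s: 14.7
tcp_pos: [0.5792, -0.0088, 0.0346]
eef_rot: [-180.0, 0.0, -97.4]
contact_force: [-0.6, 1.2, 6.1]
gripper_width: 0.0299
gripper_force: 20.0
```

Request:
jog_arm(moves=[[[0.5,0,-0.05],0,2],[[0.5,0,0],0,2],[[0,0,0],0,2]])

```text
time_s: 15.08
tcp_pos: [0.5779, -0.0193, 0.0346]
eef_rot: [-180.0, -0.0, -97.5]
contact_force: [1.1, -2.0, 1.6]
gripper_width: 0.0302
gripper_force: 20.0
```

Request:
jog_arm(moves=[[[1,0,0],0,2],[[1.2,0,0],0,2],[[1.2,0,0],0,2],[[1.2,0,0],0,2],[[1.2,0,0],0,2],[[1.2,0,0],0,2],[[1.2,0,0],0,2],[[0.6,0,0],0,2],[[0.2,0,0],0,2],[[0,0,0],0,2],[[0,0,0],0,2]])

```text
time_s: 16.45
tcp_pos: [0.566, -0.1083, 0.0346]
eef_rot: [180.0, -0.0, -97.4]
contact_force: [1.0, -3.7, 2.8]
gripper_width: 0.0297
gripper_force: 20.0
```

Request:
jog_arm(moves=[[[0,0,0],0,4],[[0,0,0],0,6],[[0,0,0],0,6],[[0,0,0],0,6],[[0,0,-3],0,6],[[0,0,-5],0,6],[[0,0,-5],0,6],[[0,0,-5],0,6],[[-3,0,0],0,6],[[-5,0,0],0,6],[[0,0,0],0,6]])

```text
time_s: 17.82
tcp_pos: [0.5767, -0.0262, 0.2147]
eef_rot: [-180.0, 0.0, -97.3]
contact_force: [-1.0, -1.4, 0.2]
gripper_width: 0.06
gripper_force: 0.0
```

```bash
python3 - <<'E'
from h import *
say(); p=cam('wrist'); a=p['pixels']
s=cam('side'); t=cam('top')
b=cv2.resize(s['pixels'][140:260,190:320],(520,480)) 
c=cv2.resize(t['pixels'][130:270,180:300],(280,327))
o=np.zeros((480,800,3),'uint8'); o[:, :520]=b; o[:327,520:]=c
cv2.imwrite('pics/f1.png',o); cv2.imwrite('pics/f2.png',a)
E
```

```text
17.82 [ 0.5767 -0.0262  0.2147] [-1.7998e+02  3.0000e-02 -9.7280e+01] F [-1.   -1.44  0.2 ] w 0.06 gf 0.0 J [ 17.  12. -13.  -0. -65. -24.]
```

View pics/f1.png

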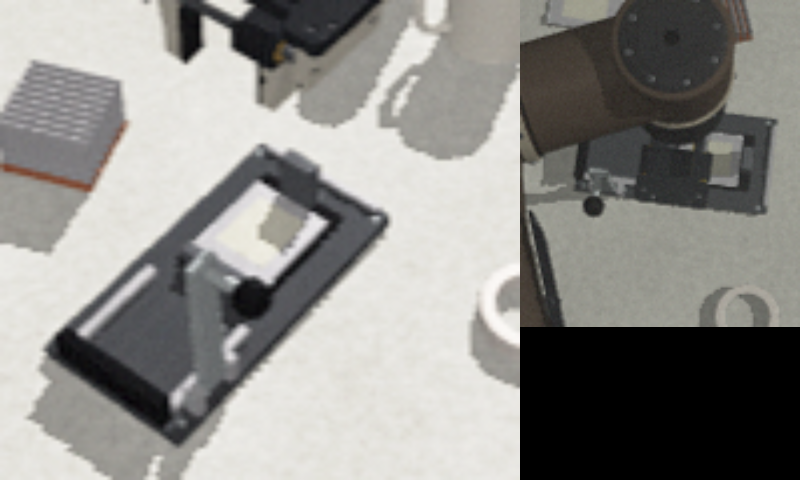

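View pics/f2.png

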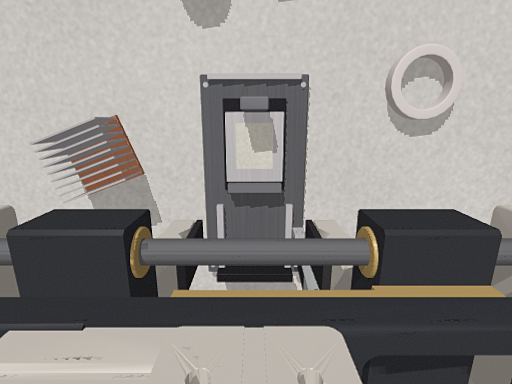

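The sled lies square on the shelf. Its rear rib is at row ~192 and the rails only begin at ~205, so it is clear of them, and the bar is upright. The gripper is well above everything.

```bash
python3 -c "
from plant import close_job; print(close_job())"
```

```text
the job is handed in; nothing more can be done
None
```

I handed the job in at about 18 s on the robot's clock. I half-pressed the key and held it for about a second, then pressed it fully down and released it. The clamp bar is upright, and the sled lies square on the landing shelf, clear of the rails. The key stages are judged from depth and force readings (4.7 mm held at the click, 10 mm at 14.7 N fully down), and the hand-in returned no verdict.

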